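# Spin the potatoes dry

## Robot

A 6-joint arm with a two-finger parallel gripper is mounted at the origin on a cart in front of the work surface, level with it; the furniture and walls round the work are solid. World frame = base frame: x ahead of the robot, y to its left, z up, the work surface at z = 0. Lengths are in m, angles in degrees, forces in N, time in s.
With the tool pointing down it reaches from about 0.4 to 0.825 m from the base axis. Payload 7 kg.
Tool frame: the origin (TCP) lies midway between the tips of the shut fingers; the grasp point (between the pads) lies ctrl.tcp_to_grasp behind it (ctrl.tcp_to_grasp is the distance from the TCP to the grasp point, in m); z points along the fingers, y is the line along which they close (so a half turn about z gives the same grasp; the last joint's range is limited). The gripper opens to 88 mm and grips with 3 to 60 N. Pads are 19 mm wide; open, the fingers measure 130 mm over their backs; the gripper's body (78 mm by 193 mm) begins 47 mm behind the grasp point.
Start: joints at [-55.686, 20.546, 0.682, 0, -70.136, -16.507], TCP at [0.206, -0.643, 0.227] pointing down, gripper open.
Joint ranges: [-176.03, 176.03], [-82.01, 121.73], [-58.28, 71.71], [-173.87, 95.51], [-174.79, -0.11], [-173.66, 173.66]. Speed limits (degrees/s): [136.94, 136.94, 172.46, 180, 180, 180].

## Interface

Orientations are given as [roll, pitch, yaw] about the fixed x, y, z axes, in that order (R = Rz(yaw) Ry(pitch) Rx(roll)).
In Python, from plant import ctrl, imaging, close_job gives the robot as it stands.
- The arm moves only by the shell command python3 -m crank 'ROWS'. ROWS is JSON, a list of rows, each a list of 3 entries, a list of its own where there are three numbers: the shift along the world's x, y, z in m, then the turn, a rotation vector about the world's x, y, z in degrees, then the opening, from -1 (shut) to 1 (fully open), so that 0 is half open. A call has 1 to 12 rows; each row shifts and turns the commanded pose from where the row before left it; what a row does not reach is not made up. A row lasts 1/10 s, in which the tool goes at most 50 mm and 8.59 degrees, less where a joint would pass 70% of its speed; a pose out of reach is approached as far as the arm can. A call is refused whole if a number of a shift passes 0.05 or a number of a turn 8.59, either way. A call with a gripper value outside its range is refused whole. The fingers move at their own pace and stop on an object; the grip force is fixed at half the most. Time passes only in rows, so rows that do not move let the fingers close. It gives the time, the measured TCP pose, the force, the opening and the grip force at its end, in the units of the state.
- ctrl.get_obs(): the state, without advancing time (a new reading comes with each control period).
- imaging.snapshot(name): name is "side" or "top"; returns (picture, depth): 480x640x3 uint8, blue, green, red; 480x640 float32, m along the optical axis (not along the pixel's ray), 0 where there is no reading.
- imaging.camera_model(name): a dict with "mtx" (3x3 intrinsics, pixels), "R" (3x3) and "t" (3): a world point X has camera coordinates R X + t. Camera axes: x right, y down, z forward; pixel columns grow to the right and rows downward; lengths in m; the calibration is good to about 2 mm. A picture is of the moment at which its call begins. camera_model takes no time and is no camera call.
- close_job(): hands the job in; it is judged then, once.
The state is a dict: "clock": time; "joint_pos": joint angles; "qvel": joint speeds; "tau": joint torques, N m; "tool_pos": TCP position; "orientation": TCP orientation; "force": force on the tool from outside, world axes, zero at the start; "moment": the same for the moment, N m; "opening": finger opening in m; "gripper_force": force on a finger pad.
Only numpy, scipy, OpenCV 4.12 (cv2) and the standard library are available. Lean on these libraries where they do the work, as an engineer would, in place of code of your own. Each camera call takes 0.05 s, during which the arm holds its last target. There are 200 camera calls.

## Task

The rinsed baby potatoes in the salad spinner need spinning dry: take the knob on top of its lid and crank it clockwise, seen from above, through at least two full turns from where it stands. Then let go of it. The small coffee mill on the worktop has a crank too: leave that alone.

Things in the scene. Friction and masses are not known exactly. Their poses are not given: they have to be found in the camera images.
- spinner_crank (a joint): turning angle (rad) of the salad spinner's crank about its upright axis: 0 at the start, whichever way the arm then points; grows clockwise seen from above, on through full turns (two turns = 12.57). Friction about 0.1 N m, no spring, no end stop; stays where left.
- spinner_hub (a point): fixed point on the crank's upright axis, over the middle of the spinner's lid, at the height of the knob's centre (0.18 m above the worktop; the hub itself ends 24 mm below). The spinner is the wide cranked thing: clear bowl with potatoes, white lid 184 mm across, lid edge 0.13 m high; it stands fast and cannot shift.
- spinner_knob (a point): centre of the spinner crank's knob, 50 mm out from spinner_hub at the same height: upright, grey, round, 25 mm thick, 51 mm tall (0.155 to 0.206 m above the worktop), free all round. It spins freely on its own pin, so it can be gripped and carried round the circle without turning the hand. The arm's top lies at 0.154 m.
- mill_knob (a point): centre of the small dark wooden knob (22 mm) of the coffee mill's crank, 0.146 m above the worktop, 56 mm out from the mill's axis. The mill is a slim upright steel cylinder, 58 mm across, 0.16 m tall with its crank, not held down; a bystander. It and the spinner may stand in each other's place.

How it is judged (in metres and radians):
At the end, for the whole second after the job is handed in: The spinner's crank stands at least two full turns clockwise from its start (12 degrees short is allowed) and is at rest (value of joint spinner_crank above 12.35 rad and velocity of joint spinner_crank between -0.1 and 0.1 rad/s); the robot touches nothing.
It fails at once if the coffee mill's knob moved more than 30 mm from its start: the mill was cranked, shifted or knocked over (distance of mill_knob from where it was at the start of the episode above 0.03 m).
It also fails if it takes over 51 s, if anything falls off the work surface, if the arm or the gripper's body presses on something with over 40 N, if the wrist force passes 120 N, or if a joint passes its speed limit or range.

## Working session

There is one attempt and no reset: what is moved stays moved. The work goes in short steps, Python scripts to look and compute and a shell command to move; the robot and the scene stay as the last step left them, time stands still between calls to the robot, and variables do not carry over. Pictures are saved under pics/ and viewed, at most 10 in all, crops included, and the job is handed in when it is done.

```bash
mkdir -p pics; cat > h.py <<'E'
import numpy as np, cv2
from plant import ctrl, imaging
def cloud(name):
    p,d=imaging.snapshot(name); m=imaging.camera_model(name)
    v,u=np.mgrid[0:480,0:640]
    K=np.array(m["mtx"]);c=np.stack([(u-K[0,2])/K[0,0]*d,(v-K[1,2])/K[1,1]*d,d],-1)
    W=(c-np.array(m["t"]).ravel())@np.array(m["R"])
    W[d==0]=np.nan
    return p,W
E
python3 - <<'E'
from h import *
print(ctrl.tcp_to_grasp, ctrl.get_obs())
for n in("top","side"):
    p,W=cloud(n); cv2.imwrite(f"pics/{n}0.png",p); np.save(n+"0.npy",W)
    z=W[...,2]
    for lo,hi in((.19,.215),(.156,.19),(.13,.153)):
        m=((z>lo)&(z<hi)&(W[...,0]>.25)).astype(np.uint8)
        k,_,s,c=cv2.connectedComponentsWithStats(m)
        l=_
        for i in range(1,k):
            if s[i,4]>15: print(n,lo,s[i],c[i].round(),W[l==i].mean(0).round(3),W[l==i].min(0).round(3),W[l==i].max(0).round(3))
E
```

```text
0.0188 {'clock': 0.0, 'joint_pos': array([-5.56854271e+01,  2.05912089e+01,  6.33854764e-01, -2.05334968e-02,
       -7.01382305e+01, -1.65076783e+01]), 'qvel': array([ 0.04076372, -0.13055723,  0.08688945,  0.00931052,  0.03671715,
        0.07963049]), 'tau': array([ 9.44304229e-04, -5.82711160e+01,  2.93062592e+01,  6.99709520e+00,
        6.88963104e-03, -1.85733165e-04]), 'tool_pos': array([ 0.20624782, -0.64218691,  0.22562458]), 'orientation': array([ 1.79902870e+02, -8.65525778e-03, -1.62200090e+02]), 'force': array([ 0.0844761 ,  0.06320835, -0.59946507]), 'moment': array([ 0.01871281,  0.0238304 , -0.04624554]), 'gripper_force': 0.0, 'opening': 0.08758946876314148}
top 0.19 [597   0  26   7 115] [611.   2.] [ 0.892 -0.692  0.199] [ 0.886 -0.712  0.19 ] [ 0.903 -0.671  0.213]
top 0.19 [564  59  12  73 193] [572.  93.] [ 0.701 -0.594  0.201] [ 0.625 -0.6    0.19 ] [ 0.776 -0.583  0.215]
top 0.19 [589  59  15 102 376] [599. 101.] [ 0.682 -0.646  0.201] [ 0.564 -0.654  0.19 ] [ 0.775 -0.63   0.215]
top 0.19 [523  60   8  28  49] [527.  72.] [ 0.747 -0.509  0.199] [ 0.717 -0.516
[... 10005 characters left out ...]
.571 -0.49   0.13 ] [ 0.611 -0.469  0.153]
side 0.13 [  36  176  249  127 2764] [165. 275.] [ 0.717 -0.012  0.142] [ 0.596 -0.376  0.13 ] [0.931 0.041 0.153]
side 0.13 [288 193   8  14  82] [291. 200.] [ 0.562 -0.284  0.142] [ 0.556 -0.299  0.13 ] [ 0.569 -0.275  0.153]
side 0.13 [323 205  35  12 191] [338. 210.] [ 0.464 -0.265  0.138] [ 0.429 -0.297  0.13 ] [ 0.491 -0.242  0.153]
side 0.13 [  0 263  35  50 538] [ 16. 288.] [0.952 0.063 0.141] [0.94  0.005 0.13 ] [0.96  0.113 0.153]
side 0.13 [ 234  300  119   80 6546] [293. 340.] [0.472 0.113 0.136] [0.385 0.015 0.13 ] [0.563 0.189 0.153]
side 0.13 [181 330  23  17 147] [192. 338.] [0.624 0.126 0.131] [0.605 0.109 0.13 ] [0.637 0.145 0.133]
```

View pics/top0.png

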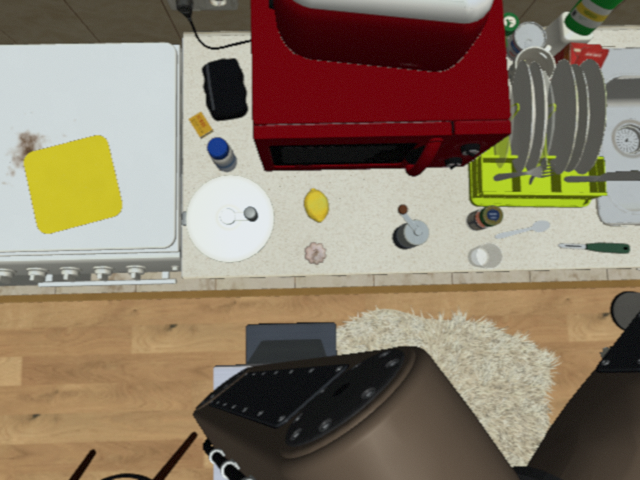

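View pics/side0.png

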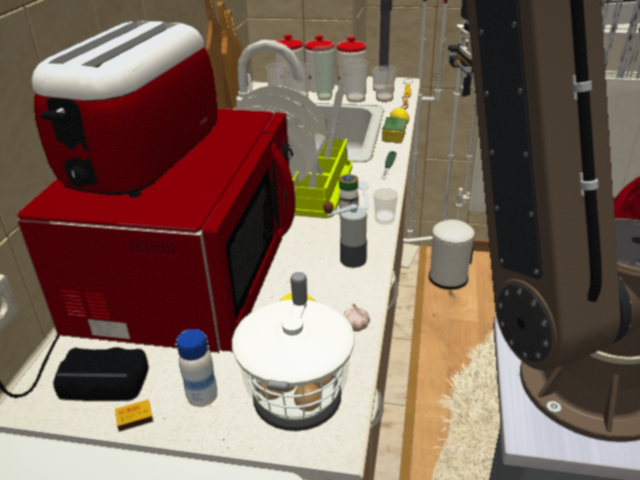

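```bash
python3 - <<'E'
import numpy as np
for n in("top","side"):
    W=np.load(n+"0.npy").reshape(-1,3);W=W[np.isfinite(W[:,0])]
    # max-height map, 5cm cells
    print(n,"rows x .25-.95, cols y -0.75..0.35 (cm)")
    for x in np.arange(.25,.95,.05):
        r=[]
        for y in np.arange(-.75,.4,.05):
            s=W[(abs(W[:,0]-x-.025)<.025)&(abs(W[:,1]-y-.025)<.025)]
            r.append(f"{100*s[:,2].max():4.0f}" if len(s) else "   .")
        print(f"{x:.2f}",*r)
E
```

```text
top rows x .25-.95, cols y -0.75..0.35 (cm)
0.25  -84  -84  -85  -84  -85  -84  -85  -84   71   74  -85   79   82   82   81  -85  -84  -85  -85  -85  -85  -84  -84
0.30  -84  -85  -85  -84  -85  -84  -85   65   66  -84  -84  -84  -85  -85  -85  -84  -85  -85  -84  -84  -85  -20  -20
0.35    2    1    1    1    1    8    8    1    1    1    1    1    3    5    1   13   14   14    1    0   -3   -3   -3
0.40    2    2    2    1    1   11    8    1   13   14    1    1    3    5    1   14   14   14   14    1    1    1    1
0.45    2    2    1    1    1   11   11    1   13   16   16    1    5    6    1   21   21   16   14    1    1    1    3
0.50   22   22    9    8   21    8    2    1    1    1    1    1    6    6    1   14   14   14   14    1    1    1    3
0.55    8   18   23   23   22   22   27   27   27   27   27   27   27   27   27   27   14   14    0    1    1    1    3
0.60    8   20   25   25   24   25   27   27   27   27   27   27   27   27   27   27    9   13    1    1    1    1    3
0.65    .   20   26   26   25   25   27   27   27   27   27   27   27   27   27   27    1    1  
[... 1648 characters left out ...]
   25   25   25   27   27   27   39   27   27   27   27   27   27    1    8    2    1    1    .    .
0.70    .    .   25   25   24   25   27   27   48   48   48   48   48   47   46   27    6    6    6    2    1    1    .
0.75    .    .   22   22    .    .    .    .   48   48   48   48   48   48   48   27    5    6    6    1    1    1    .
0.80   16   17    .    .    .    .    .    .   48   48   48   48   48   48   48   43    5    6    6    1    1    1    .
0.85    .    .    .    .    .    .    .    .   48   48   48   48   48   48   48   43    5    5    5    1    1    1    .
0.90    .    .    .    .    .   43    .   46    .   51    .    .   50   27   41   27   19   18    6    1    1    .    .
```

The top view shows the spinner lid centred near px (230,218) with its grey knob at (251,213). The mill is at (411,232) with its knob at (403,209), and the microwave front stands behind at row ~150. The side view agrees: the knob is on the side facing the mill, and the mill is well clear. That puts the hub at about (0.473, 0.099) and the knob at about (0.473, 0.049).

I'll lift and sweep over, with the fingers closing along y.

```bash
python3 -m crank '[[[0.02,0.01,0.035],[0,0,0],1],[[0.02,0.01,0.035],[0,0,0],1],[[0.02,0.01,0.035],[0,0,0],1],[[0.02,0.01,0.035],[0,0,0],1],[[0.01,0.036,0],[0,0,-1],1],[[0.01,0.036,0],[0,0,-1],1],[[0.01,0.036,0],[0,0,-1],1],[[0.01,0.036,0],[0,0,-1],1],[[0.01,0.036,0],[0,0,-1],1],[[0.01,0.036,0],[0,0,-1],1]]'
```

```text
clock: 1.1
tool_pos: [0.3464, -0.3851, 0.3662]
orientation: [180.0, -0.0, -168.2]
force: [0.1, -0.0, -0.4]
opening: 0.0876
gripper_force: 0.0
```

```bash
python3 -m crank '[[[0.01,0.036,0],[0,0,-1],1],[[0.01,0.036,0],[0,0,-1],1],[[0.01,0.036,0],[0,0,-1],1],[[0.01,0.036,0],[0,0,-1],1],[[0.01,0.036,0],[0,0,-1],1],[[0.01,0.036,0],[0,0,-1],1],[[0.01,0.036,0],[0,0,-1],1],[[0.01,0.036,0],[0,0,-1],1],[[0.01,0.036,0],[0,0,-1],1],[[0.01,0.036,0],[0,0,-1],1],[[0.01,0.036,0],[0,0,-1],1],[[0.01,0.036,0],[0,0,-1],1]]'
python3 - <<'E'
from h import *
p,W=cloud("side"); cv2.imwrite("pics/side1.png",p)
from scipy.optimize import least_squares
# knob: circle fit to side-facing + top points, r=12.5mm; lid: circle fit of rim
for n in("top","side"):
    V=np.load(n+"0.npy").reshape(-1,3)
    k=V[(V[:,2]>.162)&(V[:,2]<.2)&(np.hypot(V[:,0]-.473,V[:,1]-.049)<.025)]
    f=lambda c:np.hypot(k[:,0]-c[0],k[:,1]-c[1])-.0125
    t=V[(V[:,2]>.2)&(np.hypot(V[:,0]-.473,V[:,1]-.049)<.025)]
    h=V[(V[:,2]>.1545)&(V[:,2]<.16)&(np.hypot(V[:,0]-.473,V[:,1]-.099)<.025)]
    l=V[(V[:,2]>.127)&(V[:,2]<.134)&(abs(np.hypot(V[:,0]-.473,V[:,1]-.1)-.087)<.01)]
    g=lambda c:np.hypot(l[:,0]-c[0],l[:,1]-c[1])-c[2]
    print(n,len(k),least_squares(f,[.473,.049],loss="soft_l1",f_scale=.002).x.round(4),"top",t.mean(0).round(4),"hub",h.mean(0).round(4),"lid",least_squares(g,[.473,.1,.088]).x.round(4))
E
```

```text
clock: 2.3
tool_pos: [0.4663, 0.0469, 0.3665]
orientation: [180.0, -0.0, 179.8]
force: [0.7, -0.6, -0.5]
opening: 0.0879
gripper_force: 0.0
top 34 [0.4738 0.0487] top [0.473  0.0481 0.2048] hub [0.4739 0.096  0.1563] lid [0.4739 0.0993 0.0839]
side 317 [0.4736 0.0485] top [0.4724 0.0532 0.2051] hub [0.474  0.0983 0.1565] lid [0.474  0.1005 0.0844]
```

```bash
python3 -m crank '[[[0.007,0.002,-0.03],[0,0,0],1],[[0,0,-0.03],[0,0,0],1],[[0,0,-0.03],[0,0,0],1],[[0,0,-0.03],[0,0,0],1],[[0,0,-0.025],[0,0,0],1],[[0,0,-0.02],[0,0,0],1],[[0,0,-0.02],[0,0,0],1],[[0,0,-0.015],[0,0,0],1],[[0,0,0],[0,0,0],1]]'
python3 - <<'E'
from h import *
p,W=cloud("side"); cv2.imwrite("pics/side2.png",cv2.resize(p[180:420,150:470],None,fx=2,fy=2))
E
```

```text
clock: 3.25
tool_pos: [0.4718, 0.0467, 0.1644]
orientation: [-179.9, -0.2, 179.8]
force: [0.1, 0.2, 0.5]
opening: 0.0876
gripper_force: 0.0
```

View pics/side2.png

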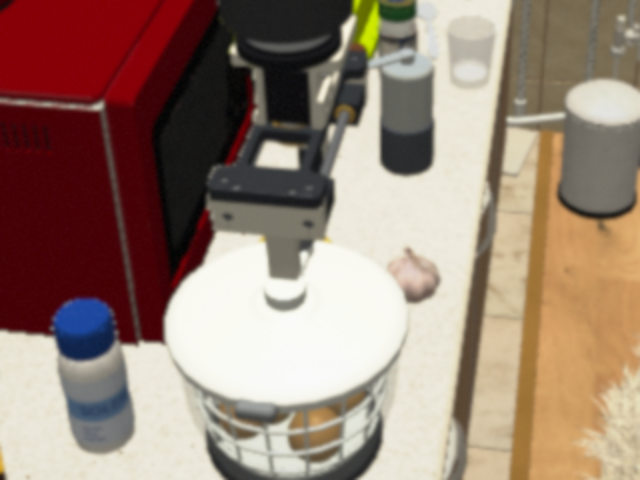

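The near finger hides the knob, as expected: it hangs just above the hub, at about (285,285) in the crop, with nothing touching. Closing now.

```bash
python3 -m crank '[[[0.0015,0.002,0.001],[0,0,0],0],[[0,0,0],[0,0,0],-0.3],[[0,0,0],[0,0,0],-1],[[0,0,0],[0,0,0],-1],[[0,0,0],[0,0,0],-1],[[0,0,0],[0,0,0],-1],[[0,0,0],[0,0,0],-1],[[0,0,0],[0,0,0],-1]]'
python3 - <<'E'
import numpy as np
# knob 50 mm, start angle -90, clockwise 15 deg per row: shifts
a=np.radians(-90-15*np.arange(25)); p=.05*np.c_[np.cos(a),np.sin(a)]
print(np.diff(p,axis=0).round(4).tolist())
E
```

```text
clock: 4.1
tool_pos: [0.4749, 0.0493, 0.1675]
orientation: [-180.0, -0.0, 179.8]
force: [0.2, -0.7, -0.6]
opening: 0.0291
gripper_force: 0.0
[[-0.0129, 0.0017], [-0.0121, 0.005], [-0.0104, 0.0079], [-0.0079, 0.0104], [-0.005, 0.0121], [-0.0017, 0.0129], [0.0017, 0.0129], [0.005, 0.0121], [0.0079, 0.0104], [0.0104, 0.0079], [0.0121, 0.005], [0.0129, 0.0017], [0.0129, -0.0017], [0.0121, -0.005], [0.0104, -0.0079], [0.0079, -0.0104], [0.005, -0.0121], [0.0017, -0.0129], [-0.0017, -0.0129], [-0.005, -0.0121], [-0.0079, -0.0104], [-0.0104, -0.0079], [-0.0121, -0.005], [-0.0129, -0.0017]]
```

```bash
python3 -m crank '[[[0,0,-0.001],[0,0,0],-1],[[0,0,0],[0,0,0],-1],[[0,0,0],[0,0,0],-1],[[0,0,0],[0,0,0],-1]]'
```

```text
clock: 4.5
tool_pos: [0.4753, 0.0493, 0.1671]
orientation: [-180.0, 0.1, 179.8]
force: [-0.9, -1.6, 5.4]
opening: 0.025
gripper_force: 30.0
```

Gripped: 25 mm opening, 30 N. First quarter turn, then a check.

```bash
python3 -m crank '[[[-0.013,0.0017,0],[0,0,0],-1],[[-0.012,0.005,0],[0,0,0],-1],[[-0.0105,0.008,0],[0,0,0],-1],[[-0.008,0.0105,0],[0,0,0],-1],[[-0.005,0.012,0],[0,0,0],-1],[[-0.0015,0.0128,0],[0,0,0],-1],[[0,0,0],[0,0,0],-1]]'
```

```text
clock: 5.2
tool_pos: [0.4256, 0.1012, 0.1671]
orientation: [179.9, 0.1, 179.9]
force: [3.1, 1.6, 1.7]
opening: 0.0249
gripper_force: 30.0
```

```bash
python3 -m crank '[[[0.0015,0.0128,0],[0,0,0],-1],[[0.005,0.012,0],[0,0,0],-1],[[0.008,0.0105,0],[0,0,0],-1],[[0.0105,0.008,0],[0,0,0],-1],[[0.012,0.005,0],[0,0,0],-1],[[0.013,0.0017,0],[0,0,0],-1],[[0.013,-0.0017,0],[0,0,0],-1],[[0.012,-0.005,0],[0,0,0],-1],[[0.0105,-0.008,0],[0,0,0],-1],[[0.008,-0.0105,0],[0,0,0],-1],[[0.005,-0.012,0],[0,0,0],-1],[[0.0015,-0.0128,0],[0,0,0],-1]]'
```

```text
clock: 6.4
tool_pos: [0.526, 0.1, 0.1672]
orientation: [179.9, 0.1, 179.8]
force: [-1.5, 3.4, 4.3]
opening: 0.0242
gripper_force: 30.0
```

```bash
python3 -m crank '[[[-0.002,0,0],[0,0,0],-1],[[-0.0015,-0.0128,0],[0,0,0],-1],[[-0.005,-0.012,0],[0,0,0],-1],[[-0.008,-0.0105,0],[0,0,0],-1],[[-0.0105,-0.008,0],[0,0,0],-1],[[-0.012,-0.005,0],[0,0,0],-1],[[-0.013,-0.0017,0],[0,0,0],-1],[[0,0,0],[0,0,0],-1]]'
python3 - <<'E'
from h import *
p,W=cloud("side"); cv2.imwrite("pics/side3.png",cv2.resize(p[180:420,150:470],None,fx=2,fy=2))
E
```

```text
clock: 7.2
tool_pos: [0.4715, 0.0494, 0.1671]
orientation: [179.9, 0.0, 179.8]
force: [-0.7, 0.0, 6.6]
opening: 0.0248
gripper_force: 30.0
```

View pics/side3.png

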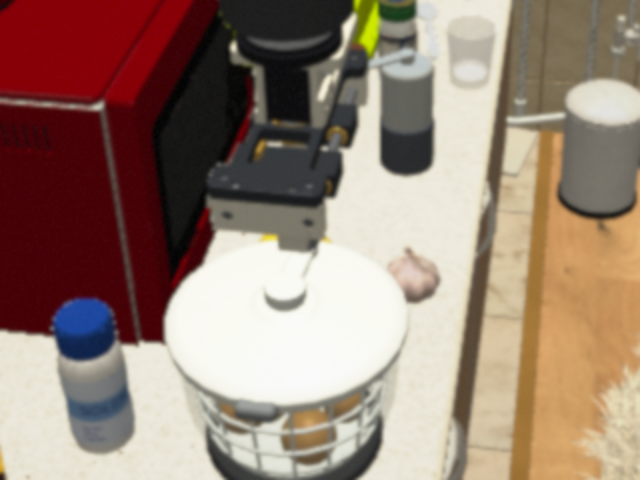

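The crop shows the crank arm running from the hub at (285,290) to the gripped knob under the fingers near (310,250), after one full turn. Potatoes, microwave and mill are undisturbed. Now the second turn plus a margin.

```bash
python3 -m crank '[[[-0.012,0.0017,0],[0,0,0],-1],[[-0.0115,0.005,0],[0,0,0],-1],[[-0.0105,0.008,0],[0,0,0],-1],[[-0.0075,0.0105,0],[0,0,0],-1],[[-0.005,0.012,0],[0,0,0],-1],[[-0.0015,0.0128,0],[0,0,0],-1],[[0.0015,0.0128,0],[0,0,0],-1],[[0.005,0.012,0],[0,0,0],-1],[[0.008,0.0105,0],[0,0,0],-1],[[0.0105,0.008,0],[0,0,0],-1],[[0.012,0.005,0],[0,0,0],-1],[[0.013,0.0017,0],[0,0,0],-1]]'
```

```text
clock: 8.45
tool_pos: [0.4742, 0.1496, 0.1669]
orientation: [-180.0, -0.1, 179.9]
force: [-1.9, -3.7, 9.3]
opening: 0.0245
gripper_force: 30.0
```

```bash
python3 -m crank '[[[0.013,-0.0017,0],[0,0,0],-1],[[0.012,-0.005,0],[0,0,0],-1],[[0.0105,-0.008,0],[0,0,0],-1],[[0.0075,-0.0105,0],[0,0,0],-1],[[0.005,-0.012,0],[0,0,0],-1],[[0.0015,-0.0128,0],[0,0,0],-1],[[-0.0015,-0.0128,0],[0,0,0],-1],[[-0.005,-0.012,0],[0,0,0],-1],[[-0.008,-0.0105,0],[0,0,0],-1],[[-0.0105,-0.008,0],[0,0,0],-1],[[-0.012,-0.005,0],[0,0,0],-1],[[-0.013,-0.0017,0],[0,0,0],-1]]'
```

```text
clock: 9.65
tool_pos: [0.4746, 0.0491, 0.1671]
orientation: [-180.0, 0.1, 179.8]
force: [2.8, 2.8, 4.0]
opening: 0.0246
gripper_force: 30.0
```

Two turns done. Adding 45° of margin, settling, then releasing.

```bash
python3 -m crank '[[[-0.013,0.0017,0],[0,0,0],-1],[[-0.012,0.005,0],[0,0,0],-1],[[-0.0105,0.008,0],[0,0,0],-1],[[0,0,0],[0,0,0],-1],[[0,0,0],[0,0,0],-1],[[0,0,0],[0,0,0],-0.3],[[0,0,0],[0,0,0],0.2],[[0,0,0],[0,0,0],1],[[0,0,0],[0,0,0],1],[[0,0,0],[0,0,0],1],[[0,0,0],[0,0,0],1],[[0,0,0],[0,0,0],1]]'
```

```text
clock: 10.85
tool_pos: [0.4389, 0.064, 0.1665]
orientation: [-180.0, -0.0, 179.8]
force: [0.3, -0.7, -0.9]
opening: 0.073
gripper_force: 0.0
```

Open and free of force. Straight up, then check the crank.

```bash
python3 -m crank '[[[0,0,0.01],[0,0,0],1],[[0,0,0.02],[0,0,0],1],[[0,0,0.03],[0,0,0],1],[[0,0,0.03],[0,0,0],1],[[0,0,0.03],[0,0,0],1],[[0,0,0.03],[0,0,0],1],[[0,-0.04,0.02],[0,0,0],1],[[0,-0.04,0],[0,0,0],1],[[0,-0.04,0],[0,0,0],1],[[0,0,0],[0,0,0],1],[[0,0,0],[0,0,0],1],[[0,0,0],[0,0,0],1]]'
python3 - <<'E'
from h import *
for i in (0,1):
    p,W=cloud("side"); V=W.reshape(-1,3)
    k=V[(V[:,2]>.162)&(V[:,2]<.203)&(np.hypot(V[:,0]-.474,V[:,1]-.099)<.08)]
    c=np.median(k,0); print(len(k),c.round(4),np.degrees(np.arctan2(c[1]-.099,c[0]-.474)).round(1))
cv2.imwrite("pics/side4.png",cv2.resize(p[100:420,150:560],None,fx=1.5,fy=1.5))
E
```

```text
clock: 12.05
tool_pos: [0.4389, -0.0556, 0.3369]
orientation: [180.0, 0.0, 179.8]
force: [0.1, -0.4, 0.2]
opening: 0.0877
gripper_force: 0.0
357 [0.4354 0.0752 0.1843] -148.4
358 [0.4353 0.0751 0.1837] -148.3
```

View pics/side4.png

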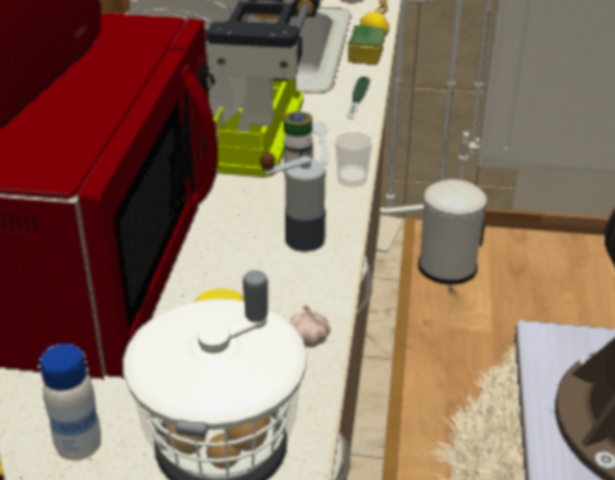

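The knob, at (255,295) in the crop, is free and at rest about 45–50° past two turns. The mill, at (305,205), is untouched and the gripper is clear.

```bash
python3 -c "from plant import close_job; print(close_job())"
```

```text
the job is handed in; nothing more can be done
None
```

I cranked the spinner knob clockwise two full turns plus about 45°, let go of it and left the coffee mill untouched. I handed the job in after about 12 s on the robot's clock; no verdict came back.

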